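# Sort the hand tools, tiles and cutter into their trays

## Task

Tidy the things left lying on the left of the table into the three plywood trays: both loop tools in the long undivided tray, laid lengthwise side by side; one tile in each bay of the divided tray; and the round cutter in the square tray. Everything must lie flat on the floor of its tray, wholly inside the walls and not on top of anything else; leave the clay pinch pot and the blue pot standing where they are.

Things in the scene. Friction and masses are not known exactly. Their poses are not given: they have to be found in the camera images.
- tool_tray: long undivided tray for the loop tools, outside 232 mm (x) x 124 mm (y), inside 220 x 112 mm. Plywood, walls 6 mm thick and 20 mm high, floor 6 mm thick; fixed to the table. Origin at the centre of its underside, z up.
- tile_tray: oblong tray for the tiles, outside 202 mm (x) x 102 mm (y); one 6 mm wall across the middle (at x = 0, along y) parts it into two bays, each 92 mm (x) x 90 mm (y) inside, centred at x = +49 and x = -49 mm, y = 0. Plywood, walls 6 mm thick and 20 mm high, floor 6 mm thick; fixed to the table. Origin at the centre of its underside, z up.
- cutter_tray: square undivided tray for the round cutter, outside 136 x 136 mm, inside 124 x 124 mm. Plywood, walls 6 mm thick and 20 mm high, floor 6 mm thick; fixed to the table. Origin at the centre of its underside, z up.
- loop_tool_a: lighter brown loop turning tool: a slim wooden handle with a wire loop at one end, 189 mm long and 12 mm high, lying flat. Origin under the middle of its whole length; its y axis runs lengthwise from the wire loop (y = -95 mm) to the butt of the handle (y = +95 mm); z up. The solid handle, 12 mm wide, runs from y = -35 to +95 mm: take it across at about y = +30 mm, over its centre
- loop_tool_b: darker brown loop turning tool: a slim wooden handle with a wire loop at one end, 189 mm long and 12 mm high, lying flat. Origin under the middle of its whole length; its y axis runs lengthwise from the wire loop (y = -95 mm) to the butt of the handle (y = +95 mm); z up. The solid handle, 12 mm wide, runs from y = -35 to +95 mm: take it across at about y = +30 mm, over its centre
- tile_a: glazed brown test tile, a flat slab 70 mm (its x axis) x 40 mm (its y axis) x 8 mm (z, up); origin at the centre of its underside. Take it across the 40 mm. The two tiles are alike
- tile_b: glazed brown test tile, a flat slab 70 mm (its x axis) x 40 mm (its y axis) x 8 mm (z, up); origin at the centre of its underside. Take it across the 40 mm. The two tiles are alike
- round_cutter: round metal clay cutter, a short open ring standing on the table with its wider rim up: rim 62 mm across, from 22 to 30 mm high; below it 56 mm across. Origin at the centre of its underside, z up. Take it across the rim from above
- little_pinch_pot: brown clay pinch pot, 72 mm across and 47 mm high, a bystander to leave alone. Origin at the centre of its underside, z up
- blue_pot: blue pot, 72 mm across and 62 mm high, a bystander to leave alone. Origin at the centre of its underside, z up
Mind the look-alikes: they are no part of the job. What is shaped like the tile_a but red is not meant.

How it is judged:
By the outcome, as a careful person would: the job done as asked, in the order asked, and still so for the second after the job is handed in, with the robot touching nothing.
It also fails if it takes over 115 s, if anything falls off the work surface, if the arm or the gripper's body presses on something with over 40 N, if the wrist force passes 120 N, or if a joint passes its speed limit or range.

## Robot

A 6-joint arm with a two-finger parallel gripper is mounted at the origin on a cart in front of the work surface, level with it; the furniture and walls round the work are solid. World frame = base frame: x ahead of the robot, y to its left, z up, the work surface at z = 0. Lengths are in m, angles in rad, forces in N, time in s.
With the tool pointing down it reaches from about 0.25 to 0.775 m from the base axis. Payload 4 kg.
Tool frame: the origin (TCP) lies at the very end of the fingers, on their centre line; the grasp point (between the pads) lies 19 mm behind it; z points along the fingers, y is the direction in which the jaws open and shut (so a half turn about z gives the same grasp; the last joint's range is limited). The gripper opens to 94 mm and grips with 3 to 60 N. Pads are 16 mm wide; open, the fingers measure 119 mm over their backs; the gripper's body (75 mm by 177 mm) begins 78 mm behind the grasp point.
Start: joints at [-1.392, 0.087, 1.371, -0, 1.684, -0.103], TCP at [0.153, -0.528, 0.206] pointing down, gripper open.
Joint ranges: [-3.1, 3.1], [-0.76, 2.03], [0.27, 2.55], [-1.08, 4.22], [0.17, 2.65], [-2.57, 2.57]. Speed limits (rad/s): [2.79, 2.79, 3.14, 3.14, 3.14, 3.14].

## Interface

Orientations are given as [roll, pitch, yaw] about the fixed x, y, z axes, in that order (R = Rz(yaw) Ry(pitch) Rx(roll)).
In Python, from bench import robot, snapshot, models gives the robot as it stands.
- The arm moves only by the tool arm_command, never from a script. Its argument "commands" is text: rows parted by semicolons, each of 7 numbers parted by spaces: the shift along the tool's x, y, z in mm, then the turn, a rotation vector about the tool's x, y, z in degrees, then the opening, from 0 (shut) to 1 (fully open). In form: tx ty tz rx ry rz hand; .... A call has 1 to 12 rows; each row shifts and turns the pose as measured when the row begins, along the tool's axes as they then stand; what a row does not reach is not made up. A row lasts 1/8 s, in which the tool goes at most 62.5 mm and 10.7 degrees, less where a joint would pass 70% of its speed; a pose out of reach is approached as far as the arm can. A call is refused whole if a number of a shift passes 62.5 or a number of a turn 10.7, either way. A call with a gripper value outside its range is refused whole. The fingers move at their own pace and stop on an object; the grip force is fixed at half the most. Time passes only in rows, so rows that do not move let the fingers close. It gives the time, the measured TCP pose, the force and the opening at its end, in the units of the state.
- robot.get_obs(): the state, without advancing time (a new reading comes with each control period).
- snapshot(name): name is "scene" or "top" or "wrist"; returns a dict with "img" (420x560x3 uint8, blue, green, red), "camera_matrix" (3x3 intrinsics, pixels), "origin" and "rotation" of the camera in the world. Camera axes: x right, y down, z forward; pixel columns grow to the right and rows downward; lengths in m; the calibration is good to about 2 mm. The wrist camera is an equidistant fisheye: a pixel r from the principal point sees the ray r / f radians off the axis. A picture is of the moment at which its call begins. There is no depth.
- robot.close_job(): hands the job in, once; it reports no verdict.
Trained networks look in a picture, given as the dict that the camera call returned (one of the last four; its "shot" number tells which), for a name from the list of things; names that differ only in an ending like _2 or _b are one class to them, and where a whole thing is asked for, a point or a joint stands for the part that bears it (a point fixed in the world has none). Each returns a list of dicts, best first, with "conf" (0 to 1); they miss things now and then, are a little off and sometimes report something else, mostly with a low value. They report only what shows in the picture. A call takes as long as a camera call. They do not tell look-alikes from the thing itself.
- models.spot_in(query, picture): "bbox" ([left, top, width, height] as shares, 0 to 1, of the picture: columns of its width, rows of its height, round what is visible of it).
- models.tip_of(query, picture): "centre" ([column, row] as shares, 0 to 1, of the picture: columns of its width, rows of its height: a listed point, or the origin of a listed thing).
The state is a dict: "time": time; "joint_positions": joint angles; "qvel": joint speeds; "joint_torque": joint torques, N m; "tool_pos": TCP position; "ee_rot": TCP orientation; "wrist_force": force on the tool from outside, world axes, zero at the start; "wrist_torque": the same for the moment, N m; "width": finger opening in m.
Only numpy, scipy, OpenCV 4.12 (cv2) and the standard library are available. Lean on these libraries where they do the work, as an engineer would, in place of code of your own. Each camera call takes 0.05 s, during which the arm holds its last target. There are 200 camera calls.

## Working session

There is one attempt and no reset: what is moved stays moved. The work goes in short steps, Python scripts to look and compute and a tool call to move; the robot and the scene stay as the last step left them, time stands still between calls to the robot, and variables do not carry over. Pictures are saved under pics/ and viewed, about 12 in all and at most 16, crops included, and the job is handed in when it is done.

Besides the shell and the picture viewer there is one more tool, called after "Call:" as name(argument=value, ...), one argument or row to a line, values as JSON. arm_command: Moves the arm, as the interface text tells. Its arguments: {"type":"object","properties":{"commands":{"type":"string"}},"required":["commands"]}

```bash
mkdir -p pics; ls; python3 - <<'E'
from bench import robot, snapshot, models
import cv2
print(robot.get_obs())
for n in ("top","scene"):
    s=snapshot(n); cv2.imwrite(f"pics/{n}0.png",s["img"]); print(n,s["camera_matrix"],s["origin"],s["rotation"])
E
```

```text
pics
{'time': 0.0, 'joint_positions': array([-1.39208332e+00,  8.79503296e-02,  1.37223232e+00, -1.03527567e-05,
        1.68359007e+00, -1.03081782e-01]), 'qvel': array([-0.00126946,  0.00030861,  0.00069727,  0.0005177 , -0.0004016 ,
        0.00027183]), 'joint_torque': array([ 1.69593745e-04, -3.40177989e+01, -3.02425504e+01,  7.18668429e-02,
        3.29808611e-02, -1.85307904e-04]), 'tool_pos': array([ 0.152849  , -0.52777071,  0.20431786]), 'ee_rot': array([-3.13942310e+00, -2.14092028e-04,  2.81793405e-01]), 'wrist_force': array([-0.25410991, -0.06865636, -0.29323042]), 'wrist_torque': array([0.00788125, 0.00112161, 0.02065751]), 'width': 0.09396519845980626}
top [[532.0937564    0.         290.83189621]
 [  0.         532.0937564  214.17756549]
 [  0.           0.           1.        ]] [ 0.29094919 -0.03966524  1.33924282] [-2.96293785e+00 -1.92616246e-03 -1.56827387e+00]
scene [[523.46737328   0.         281.50534824]
 [  0.         523.46737328 205.12542959]
 [  0.           0.           1.        ]] [0.17442148 0.71449313 0.75893214] [-2.27449934 -0.00347876 -2.69359916]
```

View pics/top0.png

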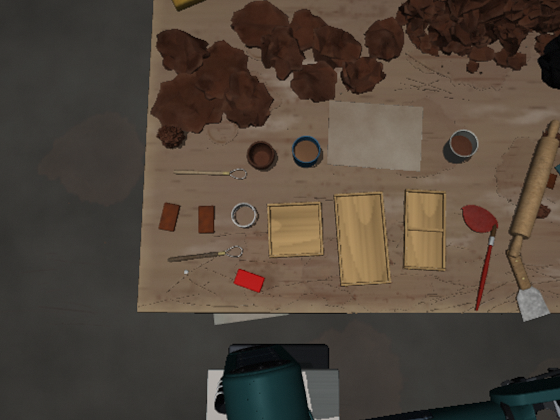

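View pics/scene0.png

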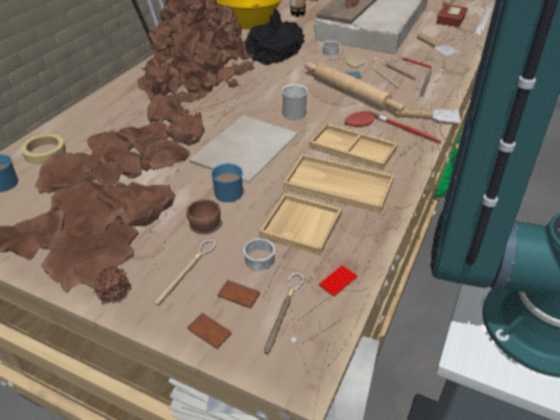

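```bash
cat > h.py <<'E'
import numpy as np, cv2
from scipy.spatial.transform import Rotation as R
from bench import robot, snapshot, models
def rot(s):
    r=np.array(s["rotation"]); return r if r.shape==(3,3) else R.from_euler("xyz",r).as_matrix()
def world(s,u,v,z):
    d=rot(s)@np.linalg.inv(s["camera_matrix"])@[u,v,1]; o=np.array(s["origin"])
    return (o+d*(z-o[2])/d[2])[:2]
def pix(s,p):
    c=s["camera_matrix"]@(rot(s).T@(np.array(p)-s["origin"])); return c[:2]/c[2]
def go(x,y,z,yaw):
    """remaining move in tool axes (mm, deg), yaw in deg modulo half turn"""
    o=robot.get_obs(); M=R.from_euler("xyz",o["ee_rot"]); G=R.from_euler("xyz",[np.pi,0,np.radians(yaw)])
    t=M.inv().apply(np.array([x,y,z])-o["tool_pos"])*1e3
    best=min((( M.inv()*G*R.from_euler("z",k*np.pi)).as_rotvec(degrees=True) for k in(0,1)),key=np.linalg.norm)
    print("move",t.round(1),"turn",best.round(1),"q6",o["joint_positions"][5].round(2),"t",o["time"],"w",o["width"].round(4),"tcp",o["tool_pos"].round(4))
E
python3 - <<'E'
from h import *
s=snapshot("top"); im=s["img"]
for n in ["tool_tray","tile_tray","cutter_tray","loop_tool_a","tile_a","round_cutter","little_pinch_pot","blue_pot"]:
    for d in models.tip_of(n,s):
        if d["conf"]>.3:
            c=np.array(d["centre"])*[560,420]; print(n,round(d["conf"],2),c.round(1),world(s,*c,0.0).round(4))
cr=im[130:310,140:460]
big=cv2.resize(cr,None,fx=2.5,fy=2.5,interpolation=cv2.INTER_CUBIC); cv2.imwrite("pics/crop.png",big)
hsv=cv2.cvtColor(im,cv2.COLOR_BGR2HSV)
for p in [(170,217),(206,219),(210,174),(190,257),(150,200),(270,230),(295,230),(249,280)]: print(p,hsv[p[1],p[0]])
E
```

```text
tool_tray 0.6 [362.7 239.9] [ 0.467  -0.2241]
tool_tray 0.54 [205.9 258. ] [0.42  0.172]
tile_tray 0.74 [421.4 231.1] [ 0.49   -0.3739]
cutter_tray 0.97 [293.6 231.3] [ 0.4886 -0.0488]
cutter_tray 0.45 [207.7 220. ] [0.5171 0.1705]
loop_tool_a 0.84 [205.5 254.4] [0.4291 0.1733]
loop_tool_a 0.75 [208.3 173.5] [0.6393 0.1726]
loop_tool_a 0.44 [360.4 239. ] [ 0.4694 -0.2183]
tile_a 0.9 [246.2 280.9] [0.3629 0.0696]
tile_a 0.84 [202.6 221.1] [0.5142 0.1834]
tile_a 0.57 [167.4 212.1] [0.5373 0.2742]
round_cutter 0.74 [242.3 217.4] [0.5241 0.0823]
little_pinch_pot 0.98 [257.1 155.3] [0.6886 0.0468]
blue_pot 0.73 [305.  158.1] [ 0.6815 -0.0781]
(170, 217) [  9 186  92]
(206, 219) [ 10 191  92]
(210, 174) [18 81 95]
(190, 257) [15 89 86]
(150, 200) [ 15  80 124]
(270, 230) [ 17 125  92]
(295, 230) [ 18 117 150]
(249, 280) [  1 215 173]
```

View pics/crop.png

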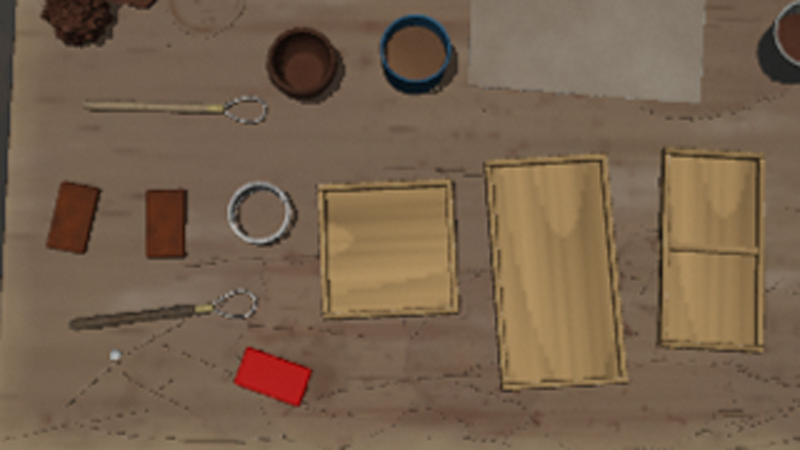

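```bash
python3 - <<'E'
from h import *
s=snapshot("top"); im=s["img"]; hsv=cv2.cvtColor(im,cv2.COLOR_BGR2HSV)
W=lambda x,y,z: world(s,140+(x+.5)/2.5-.5,130+(y+.5)/2.5-.5,z)
m=((hsv[...,1]>165)&(hsv[...,0]>=5)&(hsv[...,0]<14)).astype(np.uint8); 
k=np.zeros_like(m);k[195:240,150:222]=1; m*=k
cs,_=cv2.findContours(m,cv2.RETR_EXTERNAL,cv2.CHAIN_APPROX_NONE)
for c in cs:
    if cv2.contourArea(c)<100: continue
    w=np.array([world(s,*p[0],.008) for p in c],np.float32)*1000
    (cx,cy),sz,a=cv2.minAreaRect(w); print("tile",cx,cy,sz,a)
for n,pts in dict(cut=[(318,185),(453,180),(459,313),(323,318)],tool=[(486,162),(605,155),(627,382),(503,389)],tile=[(664,149),(764,154),(763,351),(659,346)]).items():
    w=np.array([W(*p,.022) for p in pts]); e=np.roll(w,-1,0)-w
    print(n,"c",w.mean(0).round(4),"sides",np.linalg.norm(e,axis=1).round(4),"ang",np.degrees(np.arctan2(e[:,1],e[:,0])).round(1))
for n,(b,l) in dict(a=((85,106),(268,110)),b=((71,324),(257,299))).items():
    b=W(*b,.006);l=W(*l,.006);d=b-l;L=np.linalg.norm(d);print(n,b,l,"len",L,"ang",np.degrees(np.arctan2(d[1],d[0])),"grasp",(b+l)/2+d/L*.030)
print("cutter",W(260,213,.03), "d",np.linalg.norm(W(228,213,.03)-W(293,213,.03)))
E
```

```text
tile 518.4453125 173.67547607421875 (67.73847198486328, 35.64609909057617) 1.633124589920044
tile 524.7109985351562 267.52996826171875 (38.111717224121094, 67.26629638671875) 79.7210922241211
cut c [ 0.491  -0.0521] sides [0.1365 0.1348 0.135  0.1347] ang [ -87.7 -177.9   92.3    2.7]
tool c [ 0.4694 -0.2188] sides [0.1211 0.2291 0.1223 0.2286] ang [ -86.4 -176.2   93.4    3.5]
tile c [ 0.4916 -0.3769] sides [0.1014 0.1997 0.1027 0.2   ] ang [-92.8 176.9  87.4  -3.5]
a [0.64124311 0.26107967] [0.6375583  0.07203974] len 0.18907583271085054 ang 88.88331825389484 grasp [0.63998536 0.19655401]
b [0.41589354 0.26573143] [0.44157541 0.07973825] len 0.18775787877289973 ang 97.8616676481971 grasp [0.42463102 0.20245287]
cutter [0.52520558 0.07620137] d 0.06497086473263332
```

```bash
cat >> h.py <<'E'
def plan(x,y,z,yaw,hand,n=None):
    """rows (mm, deg) for a straight, evenly turned move"""
    go(x,y,z,yaw)
    o=robot.get_obs(); M=R.from_euler("xyz",o["ee_rot"]); G=R.from_euler("xyz",[np.pi,0,np.radians(yaw)])
    rv=min(((M.inv()*G*R.from_euler("z",k*np.pi)).as_rotvec() for k in(0,1)),key=np.linalg.norm)
    d=np.array([x,y,z])-o["tool_pos"]
    n=n or max(1,int(np.ceil(max(np.linalg.norm(d)/.05,np.linalg.norm(rv)/np.radians(9.5)))))
    print(n,"rows"); print("; ".join(" ".join("%g"%v for v in [*np.round((M*R.from_rotvec(rv*i/n)).inv().apply(d/n)*1e3,1),*np.round(np.degrees(rv/n),1),hand]) for i in range(n)))
E
python3 -c "
from h import *
plan(.640,.1966,.10,88.9,.6)"
```

```text
Traceback (most recent call last):
  File "h.py", line 19, in plan
    go(x,y,z,yaw)
    ~~^^^^^^^^^^^
  File "h.py", line 16, in go
    print("move",t.round(1),"turn",best.round(1),"q6",o["joint_positions"][5].round(2),"t",o["time"],"w",o["width"].round(4),"tcp",o["tool_pos"].round(4))
                                                                                                         ^^^^^^^^^^^^^^^^
AttributeError: 'float' object has no attribute 'round'
```

```bash
sed -i 's/o\["width"\].round(4)/round(o["width"],4)/' h.py
python3 -c "
from h import *
plan(.640,.1966,.10,88.9,.6)"
```

```text
move [ 669.5 -560.9  105.4] turn [  0.    0.  -72.8] q6 -0.1 t 0.6 w 0.0941 tcp [ 0.1529 -0.5283  0.2055]
18 rows
37.2 -31.2 5.9 0 0 -4 0.6; 39.3 -28.5 5.9 0 0 -4 0.6; 41.2 -25.6 5.9 0 0 -4 0.6; 42.9 -22.7 5.9 0 0 -4 0.6; 44.4 -19.6 5.9 0 0 -4 0.6; 45.7 -16.4 5.9 0 0 -4 0.6; 46.7 -13.1 5.9 0 0 -4 0.6; 47.5 -9.8 5.9 0 0 -4 0.6; 48.1 -6.4 5.9 0 0 -4 0.6; 48.4 -3 5.9 0 0 -4 0.6; 48.5 0.4 5.9 0 0 -4 0.6; 48.4 3.8 5.9 0 0 -4 0.6; 48 7.2 5.9 0 0 -4 0.6; 47.4 10.6 5.9 0 0 -4 0.6; 46.5 13.9 5.9 0 0 -4 0.6; 45.4 17.1 5.9 0 0 -4 0.6; 44.1 20.3 5.9 0 0 -4 0.6; 42.5 23.3 5.9 0 0 -4 0.6
```

Call:
arm_command(
  commands="37 -31 3 0 0 -4 0.6; 39 -28 3 0 0 -4 0.6; 41 -26 3 0 0 -4 0.6; 43 -23 3 0 0 -4 0.6; 44 -20 3 0 0 -4 0.6; 46 -16 3 0 0 -4 0.6; 47 -13 3 0 0 -4 0.6; 47 -10 3 0 0 -4 0.6; 48 -6 3 0 0 -4 0.6; 48 -3 3 0 0 -4 0.6; 48 0 3 0 0 -4 0.6; 48 4 3 0 0 -4 0.6",
)

```text
time: 2.1
tool_pos: [0.4819, -0.0329, 0.1703]
ee_rot: [3.132, 0.002, 1.14]
wrist_force: [0.5, 0.2, 1.0]
width: 0.0567
```

```bash
python3 -c "
from h import *
plan(.640,.1966,.09,88.9,.6)"
```

```text
move [274.7  47.   80.4] turn [  0.5   0.2 -23.6] q6 0.25 t 2.1 w 0.0567 tcp [ 0.4819 -0.0329  0.1703]
6 rows
45.8 7.8 13.4 0.1 0 -3.9 0.6; 45.1 11 13.4 0.1 0 -3.9 0.6; 44.3 14.1 13.4 0.1 0 -3.9 0.6; 43.2 17.1 13.4 0.1 0 -3.9 0.6; 41.9 20 13.4 0.1 0 -3.9 0.6; 40.4 22.9 13.4 0.1 0 -3.9 0.6
```

Call:
arm_command(
  commands="46 8 13 0 0 -4 0.6; 45 11 13 0 0 -4 0.6; 44 14 13 0 0 -4 0.6; 43 17 13 0 0 -4 0.6; 42 20 13 0 0 -4 0.6; 40 23 13 0 0 -4 0.6; 0 0 0 0 0 0 0.6",
)

```text
time: 2.98
tool_pos: [0.644, 0.2083, 0.0893]
ee_rot: [3.131, 0.007, 1.578]
wrist_force: [0.5, 0.9, -0.2]
width: 0.0565
```

```bash
python3 -c "
from h import *
go(.640,.1966,.003,88.9)
s=snapshot('wrist');cv2.imwrite('pics/w1.png',s['img'])
print(s['origin'],s['rotation'],s['camera_matrix'])"
```

```text
move [-11.   -5.   86.4] turn [0.6 0.4 1.5] q6 0.23 t 2.975 w 0.0565 tcp [0.644  0.2083 0.0893]
[0.64078637 0.29041608 0.26694831] [ 2.85011377 -0.01035788  0.00727615] [[325.1922621    0.         277.02217963]
 [  0.         325.1922621  212.76205672]
 [  0.           0.           1.        ]]
```

View pics/w1.png

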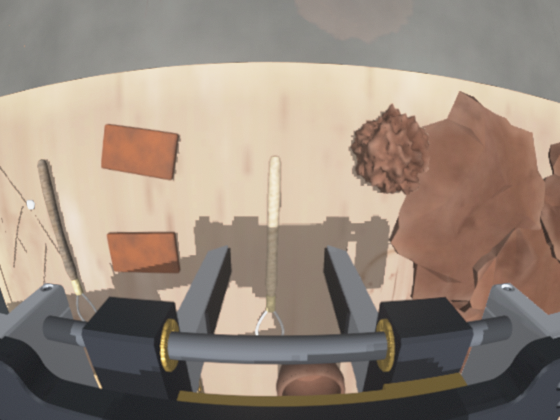

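Call:
arm_command(
  commands="-11 -5 25 0.6 0.4 1.5 0.6; 0 0 30 0 0 0 0.6; 0 0 20 0 0 0 0.6; 0 0 9 0 0 0 0.6; 0 0 0 0 0 0 0.6",
)

```text
time: 3.65
tool_pos: [0.6409, 0.1911, 0.0105]
ee_rot: [3.133, 0.001, 1.543]
wrist_force: [0.6, 0.0, 0.4]
width: 0.0564
```

```bash
python3 -c "
from h import *
go(.640,.1966,.003,88.9)"
```

```text
move [ 5.4 -1.1  7.5] turn [ 0.5  0.  -0.5] q6 0.23 t 3.65 w 0.0564 tcp [0.6409 0.1911 0.0105]
```

Call:
arm_command(
  commands="5 -1 4 0.5 0 0 0.6; 0 0 3 0 0 0 0.6; 0 0 0 0 0 0 0; 0 0 0 0 0 0 0; 0 0 0 0 0 0 0; 0 0 0 0 0 0 0; 0 0 0 0 0 0 0",
)

```text
time: 4.53
tool_pos: [0.6422, 0.1973, 0.0068]
ee_rot: [3.136, -0.001, 1.544]
wrist_force: [-0.8, -0.3, 0.1]
width: 0.0101
```

```bash
cat > t.py <<'E'
import numpy as np
def P(c,a,dx,dy):
    a=np.radians(a); return np.array(c)+[dx*np.cos(a)-dy*np.sin(a),dx*np.sin(a)+dy*np.cos(a)]
TOOL=((.4694,-.2188),3.6); TILE=((.4916,-.3769),-3.); CUT=((.491,-.0521),2.4)
E
python3 -c "
from h import *
from t import *
go(.640,.1966,.003,88.9)
for dy in(.025,-.025): print(P(*TOOL,.030,dy))"
```

```text
move [-0.8 -2.2  3.8] turn [ 0.3 -0.  -0.4] q6 0.24 t 4.525 w 0.0101 tcp [0.6422 0.1973 0.0068]
[ 0.49777104 -0.19196562]
[ 0.50091056 -0.24186695]
```

Call:
arm_command(
  commands="0 -1 0 0 0 0 0.3; 0 0 2 0 0 0 0.3; 0 0 3 0 0 0 0.3; 0 0 2 0 0 0 0.3; 0 0 0 0 0 0 0.3; 0 0 0 0 0 0 0; 0 0 0 0 0 0 0; 0 0 0 0 0 0 0; 0 0 0 0 0 0 0",
)

```text
time: 5.65
tool_pos: [0.6408, 0.1975, 0.0004]
ee_rot: [3.137, -0.001, 1.544]
wrist_force: [-1.6, -0.4, 0.2]
width: 0.0105
```

Call:
arm_command(
  commands="0 0 -10 0 0 0 0; 0 0 -35 0 0 0 0; 0 0 -35 0 0 0 0; 0 0 -30 0 0 0 0; 0 0 0 0 0 0 0",
)

```text
time: 6.28
tool_pos: [0.6408, 0.1971, 0.1139]
ee_rot: [3.136, -0.001, 1.544]
wrist_force: [0.3, 0.5, -0.4]
width: 0.0106
```

```bash
python3 -c "
from h import *
plan(.4978,-.192,.11,3.6,0)"
```

```text
move [-392.8 -132.4    2.9] turn [ 0.2 -0.3 84.8] q6 0.24 t 6.275 w 0.0106 tcp [0.6408 0.1971 0.1139]
9 rows
-43.6 -14.7 0.3 0 -0 9.4 0; -45.5 -7.4 0.4 0 -0 9.4 0; -46.1 0.2 0.4 0 -0 9.4 0; -45.4 7.7 0.4 0 -0 9.4 0; -43.5 15.1 0.4 0 -0 9.4 0; -40.5 22 0.4 0 -0 9.4 0; -36.3 28.3 0.4 0 -0 9.4 0; -31.2 33.9 0.4 0 -0 9.4 0; -25.2 38.5 0.4 0 -0 9.4 0
```

Call:
arm_command(
  commands="-43 -15 0 0 0 9.4 0; -45 -7 0 0 0 9.4 0; -46 0 0 0 0 9.4 0; -45 8 0 0 0 9.4 0; -43 15 0 0 0 9.4 0; -40 22 0 0 0 9.4 0; -36 28 0 0 0 9.4 0; -31 34 0 0 0 9.4 0; -25 38 0 0 0 9.4 0; 0 0 0 0 0 0 0; 0 0 0 0 0 0 0",
)

```text
time: 7.65
tool_pos: [0.4799, -0.1953, 0.095]
ee_rot: [-3.136, 0.016, 0.02]
wrist_force: [0.3, -0.3, 1.0]
width: 0.0103
```

```bash
python3 -c "
from h import *
go(.4978,-.192,.04,3.6)
s=snapshot('top');cv2.imwrite('pics/top2.png',cv2.resize(s['img'][150:310,250:410],None,fx=3,fy=3)); s=snapshot('wrist');cv2.imwrite('pics/w2.png',s['img'])"
```

```text
move [18.8 -2.6 54.7] turn [-0.3  0.9 -2.4] q6 1.06 t 7.65 w 0.0103 tcp [ 0.4799 -0.1953  0.095 ]
```

View pics/w2.png

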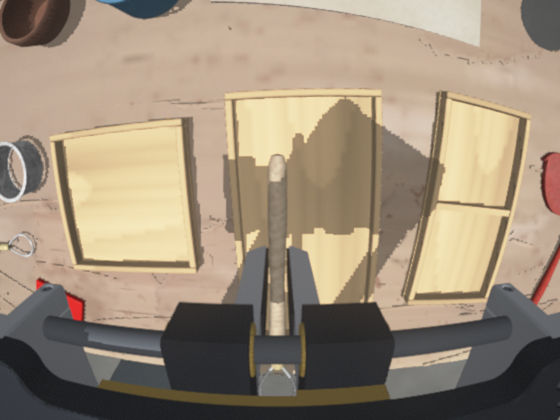

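Call:
arm_command(
  commands="19 -3 10 0 0.9 -2.4 0; 0 0 20 0 0 0 0; 0 0 20 0 0 0 0; 0 0 0 0 0 0 0",
)

```text
time: 8.25
tool_pos: [0.5046, -0.1861, 0.0418]
ee_rot: [-3.135, -0.005, 0.078]
wrist_force: [-0.1, 0.7, -0.4]
width: 0.0109
```

```bash
python3 -c "
from h import *
go(.4978,-.192,.008,3.6)"
```

```text
move [-7.4  5.6 33.7] turn [-0.4 -0.3  0.9] q6 1.03 t 8.25 w 0.0109 tcp [ 0.5046 -0.1861  0.0418]
```

Call:
arm_command(
  commands="-6 4 8 0 0 0.8 0; 0 0 8 0 0 0 0; 0 0 5 0 0 0 0; 0 0 0 0 0 0 0; 0 0 0 0 0 0 0",
)

```text
time: 8.88
tool_pos: [0.5009, -0.1905, 0.0212]
ee_rot: [-3.137, -0.008, 0.066]
wrist_force: [-0.2, 0.6, -0.0]
width: 0.0107
```

```bash
python3 -c "
from h import *
go(.4978,-.192,.008,3.6)"
```

```text
move [-3.3  1.4 13.1] turn [-0.3 -0.5  0.2] q6 1.03 t 8.875 w 0.0107 tcp [ 0.5009 -0.1905  0.0212]
```

Call:
arm_command(
  commands="-3 2 5 0 0 0 0; 0 0 5 0 0 0 0; 0 0 3 0 0 0 0; 0 0 0 0 0 0 0; 0 0 0 0 0 0 0",
)

```text
time: 9.5
tool_pos: [0.4982, -0.193, 0.0077]
ee_rot: [-3.137, -0.009, 0.066]
wrist_force: [0.1, -0.5, -0.6]
width: 0.0105
```

Call:
arm_command(
  commands="0 0 0 0 0 0 0.15; 0 0 0 0 0 0 0.27; 0 0 0 0 0 0 0.27; 0 0 -10 0 0 0 0.27; 0 0 -30 0 0 0 0.27; 0 0 -30 0 0 0 0.3; 0 0 -30 0 0 0 0.3; 0 0 0 0 0 0 0.3",
)

```text
time: 10.5
tool_pos: [0.4981, -0.1938, 0.1137]
ee_rot: [-3.139, -0.012, 0.066]
wrist_force: [0.7, -0.6, -0.3]
width: 0.0282
```

```bash
python3 -c "
from h import *
plan(.4246,.2025,.10,97.9,0.5)"
```

```text
move [ -47.3 -400.3   14.2] turn [-0.6 -0.4 85.9] q6 1.02 t 10.5 w 0.0282 tcp [ 0.4981 -0.1938  0.1137]
10 rows
-4.7 -40 1.4 -0.1 -0 8.6 0.5; -10.7 -38.9 1.4 -0.1 -0 8.6 0.5; -16.3 -36.8 1.4 -0.1 -0 8.6 0.5; -21.7 -34 1.3 -0.1 -0 8.6 0.5; -26.5 -30.4 1.3 -0.1 -0 8.6 0.5; -30.7 -26.1 1.3 -0.1 -0 8.6 0.5; -34.3 -21.2 1.3 -0.1 -0 8.6 0.5; -37.1 -15.9 1.3 -0.1 -0 8.6 0.5; -39 -10.1 1.3 -0.1 -0 8.6 0.5; -40.1 -4.2 1.3 -0.1 -0 8.6 0.5
```

```bash
sed -i 's/for k in(0,1)),/for k in KS),/; s/^def rot/KS=(0,)\ndef rot/' h.py; python3 -c "
from h import *
plan(.4246,.2025,.10,97.9,0.5)"
```

```text
move [ -47.3 -400.3   14.2] turn [  0.4  -0.7 -94.1] q6 1.02 t 10.5 w 0.0282 tcp [ 0.4981 -0.1938  0.1137]
10 rows
-4.7 -40 1.4 0 -0.1 -9.4 0.5; 1.9 -40.3 1.5 0 -0.1 -9.4 0.5; 8.4 -39.4 1.5 0 -0.1 -9.4 0.5; 14.8 -37.5 1.5 0 -0.1 -9.4 0.5; 20.7 -34.6 1.5 0 -0.1 -9.4 0.5; 26.1 -30.7 1.5 0 -0.1 -9.4 0.5; 30.8 -26 1.5 0 -0.1 -9.4 0.5; 34.6 -20.7 1.5 0 -0.1 -9.4 0.5; 37.5 -14.7 1.4 0 -0.1 -9.4 0.5; 39.4 -8.4 1.4 0 -0.1 -9.4 0.5
```

Call:
arm_command(
  commands="-5 -40 1 0 0 -9.4 0.5; 2 -40 1 0 0 -9.4 0.5; 8 -39 1 0 0 -9.4 0.5; 15 -37 1 0 0 -9.4 0.5; 21 -34 1 0 0 -9.4 0.5; 26 -30 1 0 0 -9.4 0.5; 31 -26 1 0 0 -9.4 0.5; 34 -20 1 0 0 -9.4 0.5; 37 -14 1 0 0 -9.4 0.5; 35 -8 1 0 0 -9 0.5; 0 0 0 0 0 0 0.5; 0 0 0 0 0 0 0.5",
)

```text
time: 12.0
tool_pos: [0.408, 0.2034, 0.0894]
ee_rot: [-3.133, -0.003, 1.75]
wrist_force: [-0.1, 0.7, 0.4]
width: 0.0476
```

```bash
python3 -c "
from h import *
go(.4246,.2025,.03,97.9)
s=snapshot('top');cv2.imwrite('pics/top3.png',cv2.resize(s['img'][150:310,140:460],None,fx=2.5,fy=2.5,interpolation=2))"
```

```text
move [-4.1 16.7 59.2] turn [-0.5 -0.2  2.4] q6 0.15 t 12.0 w 0.0476 tcp [0.408  0.2034 0.0894]
```

View pics/top3.png

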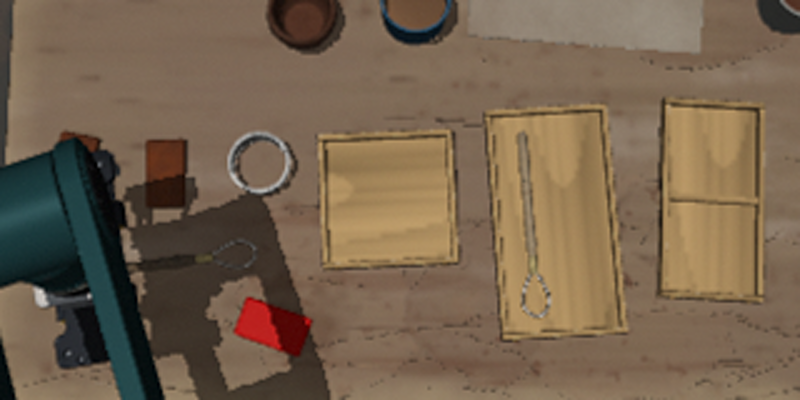

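Call:
arm_command(
  commands="-4 15 10 0 0 2 0.5; 0 0 20 0 0 0 0.5; 0 0 20 0 0 0 0.5; 0 0 0 0 0 0 0.5; 0 0 0 0 0 0 0.5",
)

```text
time: 12.68
tool_pos: [0.426, 0.1966, 0.0385]
ee_rot: [-3.135, -0.002, 1.7]
wrist_force: [0.4, -0.4, -0.7]
width: 0.0471
```

```bash
python3 -c "
from h import *
go(.4246,.2025,.002,97.9)"
```

```text
move [ 6.  -0.4 36.5] turn [-0.4 -0.1 -0.5] q6 0.18 t 12.675 w 0.0471 tcp [0.426  0.1966 0.0385]
```

Call:
arm_command(
  commands="5 0 10 0 0 -0.5 0.4; 0 0 12 0 0 0 0.4; 0 0 8 0 0 0 0.4; 0 0 5 0 0 0 0.4; 0 0 0 0 0 0 0.4; 0 0 0 0 0 0 0.4",
)

```text
time: 13.42
tool_pos: [0.4261, 0.2021, 0.0026]
ee_rot: [-3.137, -0.002, 1.709]
wrist_force: [-0.8, 0.5, -0.1]
width: 0.0379
```

Call:
arm_command(
  commands="0 -1 1 0 0 0 0; 0 0 0 0 0 0 0; 0 0 0 0 0 0 0; 0 0 0 0 0 0 0; 0 0 0 0 0 0 0; 0 0 -10 0 0 0 0; 0 0 -35 0 0 0 0; 0 0 -35 0 0 0 0; 0 0 -25 0 0 0 0; 0 0 0 0 0 0 0",
)

```text
time: 14.68
tool_pos: [0.4261, 0.2019, 0.1126]
ee_rot: [-3.14, -0.003, 1.709]
wrist_force: [-0.4, 0.2, -0.2]
width: 0.0117
```

```bash
python3 -c "
from h import *
plan(.5,-.242,.11,3.6,0)"
```

```text
move [-449.9   12.     1.2] turn [-0.2 -0.1 94.3] q6 0.18 t 14.675 w 0.0117 tcp [0.4261 0.2019 0.1126]
10 rows
-45 1.2 0.1 -0 -0 9.4 0; -44.2 8.6 0.1 -0 -0 9.4 0; -42.2 15.7 0.1 -0 -0 9.4 0; -39 22.4 0.2 -0 -0 9.4 0; -34.8 28.5 0.2 -0 -0 9.4 0; -29.7 33.8 0.2 -0 -0 9.4 0; -23.8 38.2 0.2 -0 -0 9.4 0; -17.2 41.6 0.2 -0 -0 9.4 0; -10.1 43.9 0.2 -0 -0 9.4 0; -2.8 44.9 0.2 -0 -0 9.4 0
```

Call:
arm_command(
  commands="-45 1 0 0 0 9.4 0; -44 9 0 0 0 9.4 0; -42 16 0 0 0 9.4 0; -39 22 0 0 0 9.4 0; -35 28 0 0 0 9.4 0; -29 34 0 0 0 9.4 0; -23 38 0 0 0 9.4 0; -16 41 0 0 0 9.4 0; -9 41 0 0 0 9.4 0; 0 36 0 0 0 9 0; 0 0 0 0 0 0 0; 0 0 0 0 0 0 0",
)

```text
time: 16.18
tool_pos: [0.4881, -0.2382, 0.095]
ee_rot: [-3.129, 0.021, 0.025]
wrist_force: [-0.0, 0.2, -1.2]
width: 0.0116
```

```bash
python3 -c "
from h import *
go(.5,-.242,.04,3.6)"
```

```text
move [12.9  4.8 54.7] turn [-0.7  1.2 -2.2] q6 0.99 t 16.175 w 0.0116 tcp [ 0.4881 -0.2382  0.095 ]
```

Call:
arm_command(
  commands="9 3 10 -0.7 1.2 -2 0; 0 0 20 0 0 0 0; 0 0 15 0 0 0 0; 0 0 0 0 0 0 0; 0 0 0 0 0 0 0",
)

```text
time: 16.8
tool_pos: [0.4967, -0.2354, 0.048]
ee_rot: [-3.139, -0.0, 0.071]
wrist_force: [-0.4, -0.0, -0.6]
width: 0.0116
```

```bash
python3 -c "
from h import *
go(.5,-.242,.01,3.6)"
```

```text
move [ 2.8  6.9 38. ] turn [-0.1 -0.   0.5] q6 0.95 t 16.8 w 0.0116 tcp [ 0.4967 -0.2354  0.048 ]
```

Call:
arm_command(
  commands="3 6 10 0 0 0.5 0; 0 0 12 0 0 0 0; 0 0 8 0 0 0 0; 0 0 6 0 0 0 0; 0 0 0 0 0 0 0; 0 0 0 0 0 0 0",
)

```text
time: 17.55
tool_pos: [0.501, -0.242, 0.0104]
ee_rot: [-3.14, -0.001, 0.061]
wrist_force: [0.1, -0.1, 0.1]
width: 0.0117
```

```bash
python3 -c "
from h import *
go(.5,-.242,.008,3.6)"
```

```text
move [-1.  -0.1  2.4] turn [-0.1 -0.1 -0.1] q6 0.96 t 17.55 w 0.0117 tcp [ 0.501  -0.242   0.0104]
```

Call:
arm_command(
  commands="0 0 2 0 0 0 0; 0 0 0 0 0 0 0.15; 0 0 0 0 0 0 0.27; 0 0 0 0 0 0 0.27; 0 0 -10 0 0 0 0.27; 0 0 -30 0 0 0 0.27; 0 0 -30 0 0 0 0.4; 0 0 -30 0 0 0 0.6; 0 0 0 0 0 0 0.6",
)

```text
time: 18.68
tool_pos: [0.5018, -0.2427, 0.115]
ee_rot: [3.14, -0.005, 0.062]
wrist_force: [-0.4, -0.6, -0.7]
width: 0.0517
```

```bash
python3 -c "
from h import *
plan(.5184,.1737,.10,1.6,0.62)"
```

```text
move [  42.1 -414.6   14.7] turn [ 0.1 -0.3  1.9] q6 0.96 t 18.675 w 0.0517 tcp [ 0.5018 -0.2427  0.115 ]
9 rows
4.7 -46.1 1.6 0 -0 0.2 0.62; 4.5 -46.1 1.6 0 -0 0.2 0.62; 4.3 -46.1 1.6 0 -0 0.2 0.62; 4.2 -46.1 1.6 0 -0 0.2 0.62; 4 -46.1 1.6 0 -0 0.2 0.62; 3.8 -46.1 1.6 0 -0 0.2 0.62; 3.6 -46.2 1.7 0 -0 0.2 0.62; 3.5 -46.2 1.7 0 -0 0.2 0.62; 3.3 -46.2 1.7 0 -0 0.2 0.62
```

Call:
arm_command(
  commands="5 -46 1 0 0 0 0.65; 5 -46 1 0 0 0 0.65; 5 -46 1 0 0 0.5 0.65; 4 -46 1 0 0 0.5 0.65; 4 -46 1 0 0 0.5 0.65; 4 -46 1 0 0 0 0.65; 4 -46 1 0 0 0 0.65; 4 -44 1 0 0 0 0.65; 3 -36 1 0 0 0 0.65; 0 0 0 0 0 0 0.65; 0 0 0 0 0 0 0.65",
)

```text
time: 20.05
tool_pos: [0.5143, 0.1718, 0.0906]
ee_rot: [3.14, 0.015, 0.032]
wrist_force: [-0.5, 0.1, 0.4]
width: 0.0611
```

```bash
python3 -c "
from h import *
go(.5184,.1737,.03,1.6)
s=snapshot('top');cv2.imwrite('pics/top4.png',cv2.resize(s['img'][150:310,140:460],None,fx=2.5,fy=2.5,interpolation=2))"
```

```text
move [ 5.  -1.8 60.5] turn [0.1 0.8 0.2] q6 1.76 t 20.05 w 0.0611 tcp [0.5143 0.1718 0.0906]
```

View pics/top4.png

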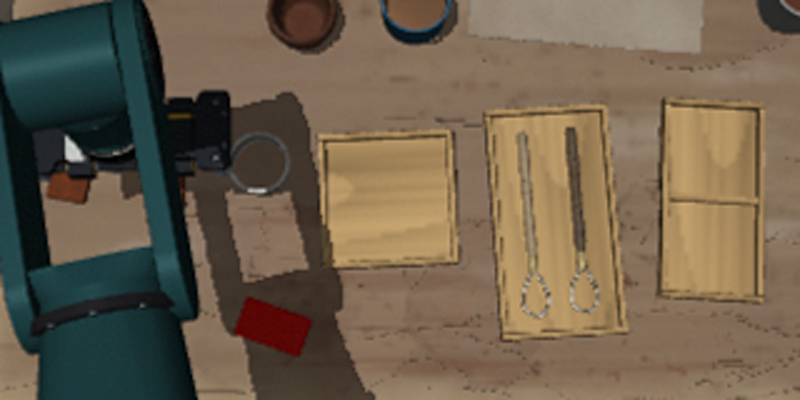

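Both loop tools lie side by side inside the tray (cols 520–600), clear of its walls. Now the first tile.

Call:
arm_command(
  commands="4 -1 10 0 0.8 0 0.65; 0 0 20 0 0 0 0.65; 0 0 20 0 0 0 0.65; 0 0 10 0 0 0 0.65; 0 0 0 0 0 0 0.65; 0 0 0 0 0 0 0.65",
)

```text
time: 20.85
tool_pos: [0.5192, 0.1677, 0.0275]
ee_rot: [3.14, -0.002, 0.023]
wrist_force: [-0.8, 0.2, -0.2]
width: 0.0612
```

```bash
python3 -c "
from h import *
go(.5184,.1737,.002,1.6)"
```

```text
move [-0.8 -6.  25.5] turn [ 0.1 -0.1 -0.3] q6 1.76 t 20.85 w 0.0612 tcp [0.5192 0.1677 0.0275]
```

Call:
arm_command(
  commands="-1 -5 8 0 0 0 0.62; 0 -1 9 0 0 0 0.62; 0 0 5 0 0 0 0.62; 0 0 2 0 0 0 0.62; 0 0 0 0 0 0 0.62; 0 0 0 0 0 0 0.62",
)

```text
time: 21.6
tool_pos: [0.5192, 0.1746, 0.0033]
ee_rot: [3.14, -0.005, 0.024]
wrist_force: [0.4, 0.3, -0.1]
width: 0.0584
```

Call:
arm_command(
  commands="0 0 1 0 0 0 0; 0 0 0 0 0 0 0; 0 0 0 0 0 0 0; 0 0 0 0 0 0 0; 0 0 0 0 0 0 0; 0 0 -10 0 0 0 0; 0 0 -30 0 0 0 0; 0 0 -35 0 0 0 0; 0 0 -25 0 0 0 0; 0 0 0 0 0 0 0",
)

```text
time: 22.85
tool_pos: [0.5191, 0.1747, 0.1078]
ee_rot: [3.141, -0.007, 0.024]
wrist_force: [-0.2, 0.5, -0.1]
width: 0.0398
```

```bash
python3 -c "
from h import *
from t import *
f=P(*TILE,.049,0);n=P(*TILE,-.049,0);print(f,n)
plan(*n,.11,-3,0)"
```

```text
[ 0.54053285 -0.37946446] [ 0.44266715 -0.37433554]
move [-89.4 547.1  -2.3] turn [ 0.  -0.4  4.4] q6 1.77 t 22.85 w 0.0398 tcp [0.5191 0.1747 0.1078]
12 rows
-7.4 45.6 -0.2 0 -0 0.4 0; -7.2 45.6 -0.2 0 -0 0.4 0; -6.9 45.7 -0.2 0 -0 0.4 0; -6.6 45.7 -0.2 0 -0 0.4 0; -6.3 45.8 -0.2 0 -0 0.4 0; -6 45.8 -0.2 0 -0 0.4 0; -5.7 45.8 -0.2 0 -0 0.4 0; -5.4 45.9 -0.2 0 -0 0.4 0; -5.1 45.9 -0.2 0 -0 0.4 0; -4.8 45.9 -0.2 0 -0 0.4 0; -4.5 46 -0.2 0 -0 0.4 0; -4.3 46 -0.2 0 -0 0.4 0
```

Call:
arm_command(
  commands="-7 49 -1 0 0 0.4 0; -7 49 -1 0 0 0.4 0; -7 49 -1 0 0 0.4 0; -7 49 -1 0 0 0.4 0; -6 49 -1 0 0 0.4 0; -6 49 -1 0 0 0.4 0; -6 49 -1 0 0 0.4 0; -6 49 -1 0 0 0.4 0; -5 49 -1 0 0 0.4 0; -5 48 -1 0 0 0.4 0; -5 35 0 0 0 0.4 0; 0 0 0 0 0 0 0",
)

```text
time: 24.35
tool_pos: [0.438, -0.3613, 0.1023]
ee_rot: [-3.134, 0.01, -0.053]
wrist_force: [-0.3, -0.5, -1.3]
width: 0.0395
```

```bash
python3 -c "
from h import *
go(.4427,-.3743,.04,-3)"
```

```text
move [ 6.  13.2 62.1] turn [-0.5  0.6 -0. ] q6 0.83 t 24.35 w 0.0395 tcp [ 0.438  -0.3613  0.1023]
```

Call:
arm_command(
  commands="4 8 12 -0.5 0.6 0 0; 0 0 22 0 0 0 0; 0 0 18 0 0 0 0; 0 0 0 0 0 0 0; 0 0 0 0 0 0 0",
)

```text
time: 24.98
tool_pos: [0.442, -0.3641, 0.044]
ee_rot: [-3.138, 0.002, -0.047]
wrist_force: [-0.6, -0.3, -0.3]
width: 0.0395
```

```bash
python3 -c "
from h import *
go(.4427,-.3743,.01,-3)"
```

```text
move [ 1.2 10.3 34. ] turn [-0.2  0.1  0.3] q6 0.83 t 24.975 w 0.0395 tcp [ 0.442  -0.3641  0.044 ]
```

Call:
arm_command(
  commands="1 9 3 0 0 0.3 0; 0 1 12 0 0 0 0; 0 0 10 0 0 0 0; 0 0 7 0 0 0 0; 0 0 0 0 0 0 0; 0 0 0 0 0 0 0",
)

```text
time: 25.72
tool_pos: [0.4434, -0.3752, 0.011]
ee_rot: [-3.14, -0.0, -0.052]
wrist_force: [0.7, -0.4, 0.1]
width: 0.0394
```

```bash
python3 -c "
from h import *
go(.4427,-.3743,.0095,-3)"
```

```text
move [-0.7 -0.9  1.5] turn [-0.1 -0.  -0. ] q6 0.82 t 25.725 w 0.0394 tcp [ 0.4434 -0.3752  0.011 ]
```

Call:
arm_command(
  commands="0 0 2 0 0 0 0; 0 0 0 0 0 0 0; 0 0 0 0 0 0 0.5; 0 0 0 0 0 0 0.55; 0 0 0 0 0 0 0.55; 0 0 -10 0 0 0 0.55; 0 0 -30 0 0 0 0.55; 0 0 -35 0 0 0 0.6; 0 0 -30 0 0 0 0.6; 0 0 0 0 0 0 0.65",
)

```text
time: 26.98
tool_pos: [0.4441, -0.376, 0.1208]
ee_rot: [3.14, -0.003, -0.052]
wrist_force: [0.1, 0.1, 0.1]
width: 0.0605
```

```bash
python3 -c "
from h import *
plan(.5247,.2675,.11,-10.3,.65,14)"
```

```text
move [  46.8 -646.9   10.2] turn [ 0.1 -0.2  7.3] q6 0.82 t 26.975 w 0.0605 tcp [ 0.4441 -0.376   0.1208]
14 rows
3.3 -46.2 0.7 0 -0 0.5 0.65; 2.9 -46.2 0.7 0 -0 0.5 0.65; 2.5 -46.3 0.7 0 -0 0.5 0.65; 2.1 -46.3 0.7 0 -0 0.5 0.65; 1.7 -46.3 0.7 0 -0 0.5 0.65; 1.2 -46.3 0.7 0 -0 0.5 0.65; 0.8 -46.3 0.7 0 -0 0.5 0.65; 0.4 -46.3 0.7 0 -0 0.5 0.65; -0 -46.3 0.7 0 -0 0.5 0.65; -0.5 -46.3 0.8 0 -0 0.5 0.65; -0.9 -46.3 0.8 0 -0 0.5 0.65; -1.3 -46.3 0.8 0 -0 0.5 0.65; -1.7 -46.3 0.8 0 -0 0.5 0.65; -2.1 -46.3 0.8 0 -0 0.5 0.65
```

Call:
arm_command(
  commands="4 -50 0 0 0 0.5 0.65; 4 -50 0 0 0 0.5 0.65; 4 -50 0 0 0 0.5 0.65; 3 -50 0 0 0 0.5 0.65; 3 -50 0 0 0 0.5 0.65; 3 -50 0 0 0 0.5 0.65; 3 -50 0 0 0 0.5 0.65; 2 -50 0 0 0 0.5 0.65; 2 -50 0 0 0 0.5 0.65; 1 -50 0 0 0 0.5 0.65; 0 -50 0 0 0 0.5 0.65; -1 -40 0 0 0 0.5 0.65",
)

```text
time: 28.48
tool_pos: [0.5268, 0.2246, 0.1037]
ee_rot: [3.14, 0.017, -0.168]
wrist_force: [-0.7, 0.1, 0.6]
width: 0.0611
```

```bash
python3 -c "
from h import *
go(.5247,.2675,.09,-10.3)"
```

```text
move [ -9.  -42.   13.8] turn [0.1 1.  0.7] q6 2.04 t 28.475 w 0.0611 tcp [0.5268 0.2246 0.1037]
```

Call:
arm_command(
  commands="-9 -32 0 0 1 0.7 0.65; 0 0 10 0 0 0 0.65; 0 0 0 0 0 0 0.65; 0 0 0 0 0 0 0.65",
)

```text
time: 28.98
tool_pos: [0.5204, 0.2586, 0.0874]
ee_rot: [3.134, 0.007, -0.177]
wrist_force: [-0.7, 0.4, 0.9]
width: 0.0611
```

```bash
python3 -c "
from h import *
go(.5247,.2675,.03,-10.3)"
```

```text
move [ 3.1 -9.9 57.3] turn [0.4 0.4 0.2] q6 2.11 t 28.975 w 0.0611 tcp [0.5204 0.2586 0.0874]
```

Call:
arm_command(
  commands="3 -9 10 0.4 0.4 0 0.65; 0 0 20 0 0 0 0.65; 0 0 18 0 0 0 0.65; 0 0 10 0 0 0 0.65; 0 0 0 0 0 0 0.65; 0 0 0 0 0 0 0.65",
)

```text
time: 29.72
tool_pos: [0.5271, 0.2651, 0.0267]
ee_rot: [-3.14, -0.002, -0.182]
wrist_force: [-1.4, 0.1, 0.4]
width: 0.0613
```

```bash
python3 -c "
from h import *
go(.5247,.2675,.002,-10.3)"
```

```text
move [-2.9 -1.9 24.7] turn [-0.1 -0.1 -0.1] q6 2.12 t 29.725 w 0.0613 tcp [0.5271 0.2651 0.0267]
```

Call:
arm_command(
  commands="-2 -2 8 0 0 0 0.62; 0 0 9 0 0 0 0.62; 0 0 6 0 0 0 0.62; 0 0 2 0 0 0 0.62; 0 0 0 0 0 0 0.62; 0 0 0 0 0 0 0.62",
)

```text
time: 30.48
tool_pos: [0.5263, 0.2682, 0.0013]
ee_rot: [-3.139, -0.004, -0.182]
wrist_force: [0.4, -0.6, 0.3]
width: 0.058
```

Call:
arm_command(
  commands="0 0 0 0 0 0 0; 0 0 0 0 0 0 0; 0 0 0 0 0 0 0; 0 0 0 0 0 0 0; 0 0 0 0 0 0 0; 0 0 -10 0 0 0 0; 0 0 -35 0 0 0 0; 0 0 -40 0 0 0 0; 0 0 -35 0 0 0 0; 0 0 0 0 0 0 0",
)

```text
time: 31.72
tool_pos: [0.5258, 0.2679, 0.127]
ee_rot: [-3.138, -0.005, -0.182]
wrist_force: [0.4, 0.1, -0.1]
width: 0.0394
```

```bash
python3 -c "
from h import *
plan(.5405,-.3795,.11,-3,0,14)"
```

```text
move [131.4 634.2  15.4] turn [-0.2 -0.3 -7.4] q6 2.13 t 31.725 w 0.0394 tcp [0.5258 0.2679 0.127 ]
14 rows
9.4 45.3 1.1 -0 -0 -0.5 0; 9 45.4 1.1 -0 -0 -0.5 0; 8.5 45.5 1.1 -0 -0 -0.5 0; 8.1 45.5 1.1 -0 -0 -0.5 0; 7.7 45.6 1.1 -0 -0 -0.5 0; 7.3 45.7 1.1 -0 -0 -0.5 0; 6.9 45.7 1.1 -0 -0 -0.5 0; 6.4 45.8 1.2 -0 -0 -0.5 0; 6 45.9 1.2 -0 -0 -0.5 0; 5.6 45.9 1.2 -0 -0 -0.5 0; 5.2 46 1.2 -0 -0 -0.5 0; 4.7 46 1.2 -0 -0 -0.5 0; 4.3 46.1 1.2 -0 -0 -0.5 0; 3.9 46.1 1.2 -0 -0 -0.5 0
```

Call:
arm_command(
  commands="9 50 0 0 0 -0.5 0; 9 50 0 0 0 -0.5 0; 9 50 0 0 0 -0.5 0; 9 50 0 0 0 -0.5 0; 8 50 0 0 0 -0.5 0; 8 50 0 0 0 -0.5 0; 8 50 0 0 0 -0.5 0; 7 50 0 0 0 -0.5 0; 7 50 0 0 0 -0.5 0; 6 50 0 0 0 -0.5 0; 6 50 0 0 0 -0.5 0; 5 40 0 0 0 -0.5 0",
)

```text
time: 33.22
tool_pos: [0.529, -0.3414, 0.101]
ee_rot: [-3.131, 0.023, -0.067]
wrist_force: [-0.0, 0.0, 0.3]
width: 0.0397
```

```bash
python3 -c "
from h import *
go(.5405,-.3795,.09,-3)"
```

```text
move [14.2 37.3 10.3] turn [-0.6  1.3 -0.8] q6 0.98 t 33.225 w 0.0397 tcp [ 0.529  -0.3414  0.101 ]
```

Call:
arm_command(
  commands="12 27 5 0 1.3 -0.8 0; 0 0 10 0 0 0 0; 0 0 10 0 0 0 0; 0 0 0 0 0 0 0; 0 0 0 0 0 0 0",
)

```text
time: 33.85
tool_pos: [0.5354, -0.3674, 0.0661]
ee_rot: [-3.123, 0.01, -0.055]
wrist_force: [-0.8, -0.5, 0.0]
width: 0.0393
```

```bash
python3 -c "
from h import *
go(.5405,-.3795,.04,-3)"
```

```text
move [ 6.  12.3 25.8] turn [-1.1  0.6 -0.1] q6 0.93 t 33.85 w 0.0393 tcp [ 0.5354 -0.3674  0.0661]
```

Call:
arm_command(
  commands="5 11 8 -1.1 0.6 0 0; 0 0 10 0 0 0 0; 0 0 4 0 0 0 0; 0 0 0 0 0 0 0; 0 0 0 0 0 0 0",
)

```text
time: 34.48
tool_pos: [0.5409, -0.3784, 0.0435]
ee_rot: [3.139, -0.003, -0.053]
wrist_force: [-0.2, 0.7, 0.5]
width: 0.0395
```

```bash
python3 -c "
from h import *
go(.5405,-.3795,.009,-3)"
```

```text
move [-0.4  1.  34.5] turn [ 0.1 -0.2 -0. ] q6 0.93 t 34.475 w 0.0395 tcp [ 0.5409 -0.3784  0.0435]
```

Call:
arm_command(
  commands="0 1 12 0 0 0 0; 0 0 12 0 0 0 0; 0 0 7 0 0 0 0; 0 0 3 0 0 0 0; 0 0 0 0 0 0 0; 0 0 0 0 0 0 0",
)

```text
time: 35.22
tool_pos: [0.5411, -0.3799, 0.008]
ee_rot: [3.139, -0.003, -0.053]
wrist_force: [-0.0, -0.2, -0.4]
width: 0.039
```

Call:
arm_command(
  commands="0 0 0 0 0 0 0.5; 0 0 0 0 0 0 0.55; 0 0 0 0 0 0 0.55; 0 0 -10 0 0 0 0.55; 0 0 -30 0 0 0 0.55; 0 0 -40 0 0 0 0.6; 0 0 -35 0 0 0 0.65; 0 0 0 0 0 0 0.7",
)

```text
time: 36.22
tool_pos: [0.5411, -0.3798, 0.129]
ee_rot: [3.137, -0.005, -0.053]
wrist_force: [-0.4, 0.2, 0.6]
width: 0.0655
```

```bash
python3 -c "
from h import *
plan(.5252,.0762,.11,90,.9,12)"
```

```text
move [ -40.3 -454.6   16.7] turn [  0.4  -0.  -93.1] q6 0.93 t 36.225 w 0.0655 tcp [ 0.5411 -0.3798  0.129 ]
12 rows
-3.4 -37.9 1.4 0 -0 -7.8 0.9; 1.8 -38 1.4 0 -0 -7.8 0.9; 6.9 -37.4 1.4 0 -0 -7.8 0.9; 11.9 -36.1 1.5 0 -0 -7.8 0.9; 16.6 -34.2 1.5 0 -0 -7.8 0.9; 21.1 -31.6 1.5 0 -0 -7.8 0.9; 25.2 -28.5 1.5 0 -0 -7.8 0.9; 28.8 -24.8 1.5 0 -0 -7.8 0.9; 31.9 -20.7 1.6 0 -0 -7.8 0.9; 34.4 -16.2 1.6 0 -0 -7.8 0.9; 36.3 -11.4 1.6 0 -0 -7.8 0.9; 37.5 -6.4 1.6 0 -0 -7.8 0.9
```

Call:
arm_command(
  commands="-3 -38 1 0 0 -7.8 0.93; 2 -38 1 0 0 -7.8 0.93; 7 -37 1 0 0 -7.8 0.93; 12 -36 1 0 0 -7.8 0.93; 17 -34 1 0 0 -7.8 0.93; 21 -31 1 0 0 -7.8 0.93; 25 -28 1 0 0 -7.8 0.93; 29 -25 1 0 0 -7.8 0.93; 32 -20 0 0 0 -7.8 0.93; 34 -16 0 0 0 -7.8 0.93; 34 -11 0 0 0 -7.8 0.93; 28 -6 0 0 0 -7 0.93",
)

```text
time: 37.72
tool_pos: [0.5032, 0.0765, 0.0989]
ee_rot: [-3.119, -0.005, 1.616]
wrist_force: [-0.2, -0.4, -0.8]
width: 0.0871
```

```bash
python3 -c "
from h import *
snapshot('top');snapshot('top');go(.5252,.0762,.07,90)
s=snapshot('wrist');cv2.imwrite('pics/w5.png',s['img'])"
```

```text
move [-2.4 23.  28.2] turn [-1.3 -0.3  2.5] q6 -0.01 t 37.825 w 0.0873 tcp [0.5028 0.0775 0.0988]
```

View pics/w5.png

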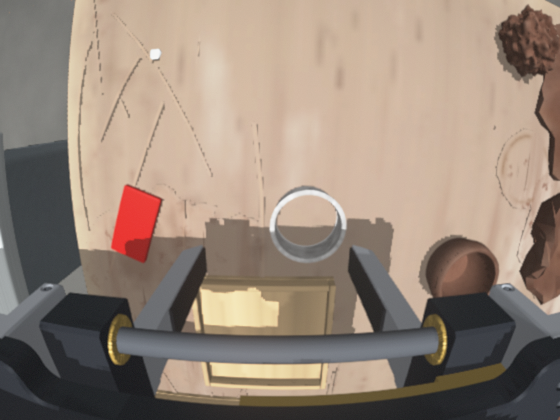

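Call:
arm_command(
  commands="-2 20 2 -1.3 -0.3 2.5 0.95; 0 0 12 0 0 0 0.95; 0 0 12 0 0 0 0.95; 0 0 0 0 0 0 0.95; 0 0 0 0 0 0 0.95",
)

```text
time: 38.5
tool_pos: [0.5212, 0.0708, 0.0677]
ee_rot: [-3.136, 0.004, 1.561]
wrist_force: [0.4, -0.8, 0.9]
width: 0.0893
```

```bash
python3 -c "
from h import *
go(.5252,.0762,.011,90)
s=snapshot('wrist');cv2.imwrite('pics/w6.png',s['img'])"
```

```text
move [ 5.7  4.3 56.7] turn [-0.3  0.2 -0.6] q6 0.04 t 38.5 w 0.0893 tcp [0.5212 0.0708 0.0677]
```

View pics/w6.png

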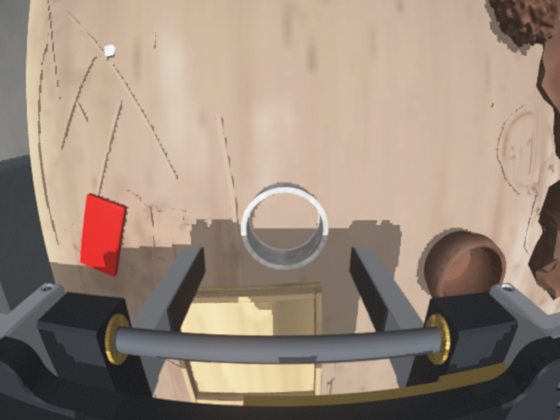

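Call:
arm_command(
  commands="5 4 5 0 0 -0.6 0.95; 0 0 12 0 0 0 0.95; 0 0 15 0 0 0 0.95; 0 0 14 0 0 0 0.95; 0 0 6 0 0 0 0.95; 0 0 0 0 0 0 0.95; 0 0 0 0 0 0 0.95",
)

```text
time: 39.42
tool_pos: [0.5248, 0.0761, 0.0117]
ee_rot: [-3.135, 0.004, 1.572]
wrist_force: [0.1, 0.7, 0.1]
width: 0.0891
```

```bash
python3 -c "
from h import *
go(.5252,.0762,.010,90)"
```

```text
move [0.1 0.4 1.7] turn [-0.4  0.2  0.1] q6 0.04 t 39.425 w 0.0891 tcp [0.5248 0.0761 0.0117]
```

Call:
arm_command(
  commands="0 0 4 0 0 0 0.95; 0 0 0 0 0 0 0.95; 0 0 0 0 0 0 0.5; 0 0 0 0 0 0 0.3; 0 0 0 0 0 0 0; 0 0 0 0 0 0 0; 0 0 0 0 0 0 0; 0 0 0 0 0 0 0",
)

```text
time: 40.42
tool_pos: [0.526, 0.0761, 0.009]
ee_rot: [-3.138, 0.004, 1.572]
wrist_force: [-0.7, -0.4, -0.1]
width: 0.0587
```

```bash
python3 -c "
from h import *
a=snapshot('wrist')['img'];b=snapshot('top')['img'][170:260,210:330]
cv2.imwrite('pics/w7.png',a[120:420,100:460]);
b=cv2.resize(b,(400,300));cv2.imwrite('pics/w7.png',np.hstack([a[120:420,100:460],b]))"
```

```text
(no output)
```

View pics/w7.png

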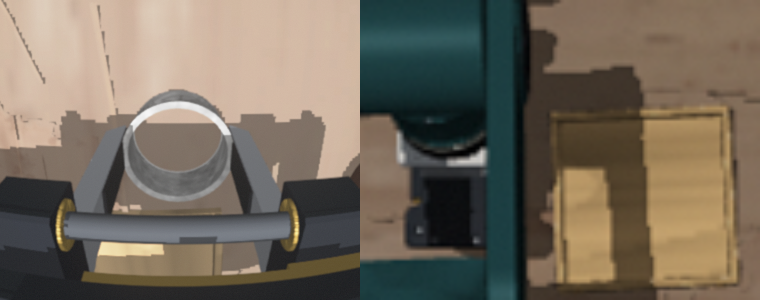

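Call:
arm_command(
  commands="0 0 -5 0 0 0 0; 0 0 -15 0 0 0 0; 0 0 -25 0 0 0 0; 0 0 -20 0 0 0 0; 0 0 0 0 0 0 0; 0 0 0 0 0 0 0",
)

```text
time: 41.28
tool_pos: [0.5267, 0.0764, 0.0791]
ee_rot: [-3.14, 0.003, 1.572]
wrist_force: [-0.1, -0.2, 0.0]
width: 0.0586
```

```bash
python3 -c "
from h import *
a=snapshot('wrist')['img']
cv2.imwrite('pics/w8.png',a[120:420,100:460])
plan(.491,-.0521,.08,92.4,0,4)"
```

```text
move [-128.4  -36.    -0.4] turn [-0.1  0.2 -2.3] q6 0.04 t 41.325 w 0.0583 tcp [0.5268 0.0764 0.0791]
4 rows
-32.1 -9 -0.1 -0 0 -0.6 0; -32 -9.3 -0.1 -0 0 -0.6 0; -31.9 -9.7 -0.2 -0 0 -0.6 0; -31.8 -10 -0.2 -0 0 -0.6 0
```

View pics/w8.png

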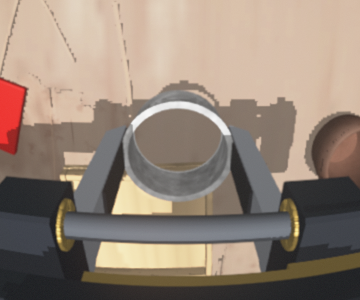

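Cutter held (rim centred at crop 178,150, between the pads) and level. Carry it over.

Call:
arm_command(
  commands="-33 -9 0 0 0 -0.6 0; -33 -9 0 0 0 -0.6 0; -32 -9 0 0 0 -0.6 0; -22 -6 0 0 0 -0.6 0; 0 0 0 0 0 0 0; 0 0 0 0 0 0 0; 0 0 0 0 0 0 0",
)

```text
time: 42.2
tool_pos: [0.4918, -0.0449, 0.0736]
ee_rot: [-3.13, 0.0, 1.618]
wrist_force: [0.3, 0.4, -0.5]
width: 0.0585
```

```bash
python3 -c "
from h import *
go(.491,-.0521,.04,92.4)"
```

```text
move [-7.2 -0.8 33.6] turn [-0.6  0.   0.3] q6 -0.25 t 42.2 w 0.0585 tcp [ 0.4918 -0.0449  0.0736]
```

Call:
arm_command(
  commands="-6 -1 6 -0.5 0 0 0; 0 0 12 0 0 0 0; 0 0 10 0 0 0 0; 0 0 0 0 0 0 0; 0 0 0 0 0 0 0",
)

```text
time: 42.82
tool_pos: [0.4906, -0.0496, 0.0426]
ee_rot: [-3.138, -0.001, 1.62]
wrist_force: [-0.2, 0.5, -0.7]
width: 0.0588
```

```bash
python3 -c "
from h import *
go(.491,-.0521,.0155,92.4)"
```

```text
move [-2.5  0.4 27.1] turn [-0.2 -0.   0.4] q6 -0.27 t 42.825 w 0.0588 tcp [ 0.4906 -0.0496  0.0426]
```

Call:
arm_command(
  commands="-2 0 10 0 0 0 0; 0 0 9 0 0 0 0; 0 0 5 0 0 0 0; 0 0 2 0 0 0 0; 0 0 0 0 0 0 0; 0 0 0 0 0 0 0",
)

```text
time: 43.58
tool_pos: [0.4911, -0.0519, 0.0153]
ee_rot: [-3.139, -0.001, 1.62]
wrist_force: [-1.1, 0.1, -0.1]
width: 0.0586
```

Call:
arm_command(
  commands="0 0 0 0 0 0 0.7; 0 0 0 0 0 0 0.82; 0 0 0 0 0 0 0.82; 0 0 0 0 0 0 0.82; 0 0 -10 0 0 0 0.82; 0 0 -30 0 0 0 0.82; 0 0 -45 0 0 0 0.82; 0 0 -45 0 0 0 0.82; -30 -40 -20 0 0 0 0.82; -40 0 -10 0 0 0 0.82; 0 0 0 0 0 0 0.82; 0 0 0 0 0 0 0.82",
)

```text
time: 45.08
tool_pos: [0.4547, -0.1251, 0.1866]
ee_rot: [3.138, 0.003, 1.622]
wrist_force: [0.2, -1.1, -0.2]
width: 0.0772
```

```bash
python3 -c "
from h import *
print(robot.get_obs()['tool_pos'])
a=snapshot('scene')['img'];cv2.imwrite('pics/s9.png',a)
b=snapshot('top')['img'][130:310,140:460];cv2.imwrite('pics/t9.png',cv2.resize(b,None,fx=2.5,fy=2.5,interpolation=2))"
```

```text
[ 0.4547266  -0.12510027  0.1866112 ]
```

View pics/s9.png

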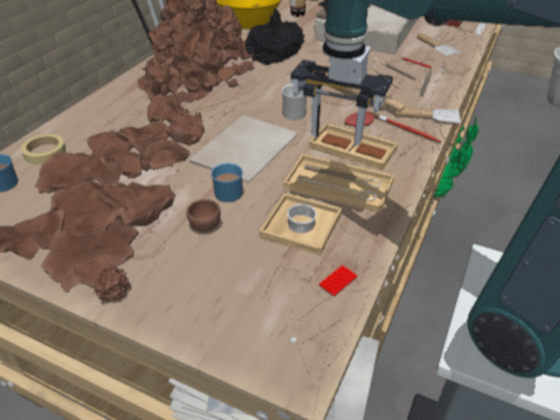

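View pics/t9.png

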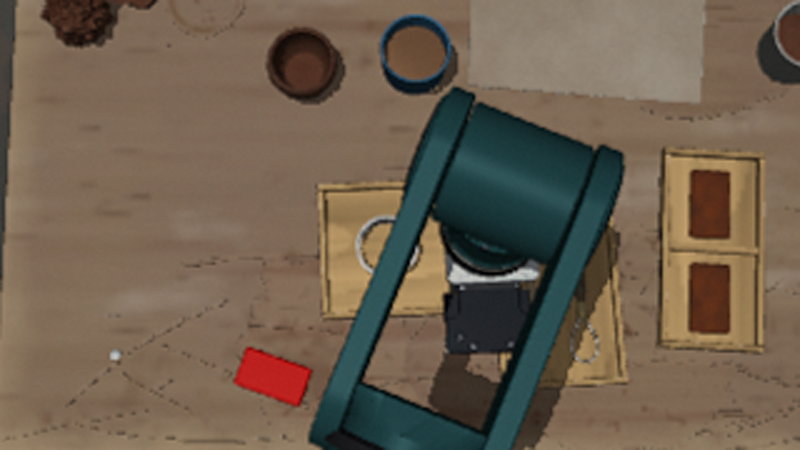

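```bash
python3 -c "
from bench import robot
print(robot.close_job())"
```

```text
the job is handed in; nothing more can be done
None
```

The job is done and handed in after about 45 s of robot time. Both loop tools lie lengthwise side by side in the long tray. Each bay of the divided tray holds one brown tile, and the round cutter stands flat in the square tray.

- **Final pictures:** The last top and scene views show the tiles and cutter clear of the walls, both pots where they were, and the red look-alike not moved. The arm hid most of the tool tray in those views. An earlier top view, taken after tool b was released, showed both tools clear of the walls, and nothing was done in that tray afterwards.
- **Forces:** The forces reported at the end of each move stayed under 2 N.
- **What disagreed:** With the cutter gripped, the gripper read about 58.6 mm against a rim of 62 mm. The wrist views showed it held level, so I carried on, and it stood upright once placed.
- **Mended on the way:** The first grip on tool a was about 4 mm too high, so I took it again lower before lifting.

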